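# Index the pot carriage to the blue glaze jar

### The job

Pull up the red plunger knob on the green slide carriage, slide the carriage along its rail until the terracotta pot stands level with the blue glaze jar, and let the knob go so that the pin drops fully into the index hole there. Leave the blue jar standing where it is.

Things in the scene. Friction and masses are not known exactly. Their poses are not given: they have to be found in the camera images.
- knob_center (a point): Centre of the red knob, an upright cylinder 32 mm wide, 26 mm high, 99 mm above the table with the pin down. Dark 28 mm collar: top 25 mm below this point; carriage plate 47 mm below; the pot (40 mm radius, top 34 mm above this point) starts 70 mm off along +x. Axes: z up; y along the rail (carriage grows); x across it, to pot and jars. The rail is turned up to 0.3 rad from world y.
- plunger (a joint): How far the knob is pulled straight up, m: 0 = pin fully down in a hole, 0.032 = upper stop. The pin is clear of the index bar above 0.022. A spring pulls it down with 5 to 7 N. Let go between holes, the round-nosed pin rests on the bar at 0.022; let go within about 10 mm of a hole's centre, it drops in and centres the carriage to 2 mm.
- carriage (a joint): Position of the carriage along the rail, m; slides with about 1 N or less. The index bar has four holes, at -0.070, 0, 0.070 and 0.140; it starts at 0 with the pin in. One jar stands level with each of the other three holes. End stops are 8 mm past the outer holes.
- blue_jar_center (a point): Centre (half-way up) of the loose blue glaze jar, 54 mm wide, 60 mm high, one of three alike (blue, yellow, white) in a row behind the rail, on the slide's 12 mm base board, 230 mm from the knob's line along +x of the knob's frame. With the carriage in the right hole, knob, pot and this jar are in line across the rail (equal y in the knob's frame).
Things that resemble listed ones, but are neither listed nor needed, are in the scene too. Of the things that look like the part that bears blue_jar_center, the smallest one is meant.

How it is judged:
On the way, in this order (a step that is already met when the one before it is completed fails the run):
1. the knob is pulled up until the pin is clear of the hole (plunger above 0.021) while the carriage is still at its first hole (within 15 mm) (value of joint plunger above 0.021 m and value of joint carriage between -0.015 and 0.015 m), for 0.05 s.
2. the carriage is slid level with the blue jar, within 15 mm along the rail (y of blue_jar_center in the frame of knob_center between -0.015 and 0.015 m), for 0.1 s.
At the end, for the whole second after the job is handed in: The knob is level with the blue jar along the rail within 12 mm, the plunger is down in the hole (below 0.004 m), the carriage is at rest, and the blue jar is upright within 10 degrees (y of blue_jar_center in the frame of knob_center between -0.012 and 0.012 m and value of joint plunger below 0.004 m and velocity of joint carriage between -0.01 and 0.01 m/s and angle between blue_jar_center's own z axis and vertical below 0.17 rad); the robot touches nothing.
It fails at once if the blue jar is moved more than 20 mm (distance of blue_jar_center from where it was at the start of the episode above 0.02 m).
It also fails if it takes over 32 s, if anything falls off the work surface, if the arm or the gripper's body presses on something with over 40 N, if the wrist force passes 120 N, or if a joint passes its speed limit or range.

### The arm

A 6-joint arm with a two-finger parallel gripper is mounted at the origin on the work surface. World frame = base frame: x ahead of the robot, y to its left, z up, the work surface at z = 0. Lengths are in m, angles in rad, forces in N, time in s.
With the tool pointing down it reaches from about 0.275 to 0.875 m from the base axis. Payload 12.5 kg.
Tool frame: the origin (TCP) lies at the very end of the fingers, on their centre line; the grasp point (between the pads) lies 19 mm behind it; z points along the fingers, y is the line along which they close (so a half turn about z gives the same grasp; the last joint's range is limited). The gripper opens to 85 mm and grips with 20 to 120 N. Pads are 22 mm wide; open, the fingers measure 114 mm over their backs; the gripper's body (76 mm by 85 mm) begins 54 mm behind the grasp point. The pads swing forward as they close: fully open they stand 13 mm farther back than shut.
Start: joints at [-1.357, 0.351, 1.652, -0, 1.139, -0.085], TCP at [0.162, -0.526, 0.231] pointing down, gripper open.
Joint ranges: [-2.75, 2.75], [-0.79, 2.1], [0.01, 2.65], [-1.57, 4.71], [0.07, 3.14], [-2.87, 2.87]. Speed limits (rad/s): [2.22, 2.22, 2.79, 3.14, 3.14, 3.14].

### API

Orientations are given as a 3x3 rotation matrix whose columns are the frame's x, y, z axes.
In Python, from bench import manip gives the robot as it stands. Calls block until the motion is done:
- manip.move_ptp(position, orientation): joint-space move of the TCP to a pose.
- manip.move_l(position, attitude=None, max_speed=0.15): straight line of the TCP; attitude=None keeps the orientation; max_speed is the mean speed in m/s.
- manip.move_j(angles): joint-space move.
- manip.set_gripper(opening, effort=None): opening from 0.0 (shut) to 1.0 (fully open); effort is the grip in N (None keeps the last); returns when the fingers have stopped.
- manip.dwell(seconds).
- manip.inverse_kinematics(position, orientation): joint angles nearest the present ones, or None.
- manip.grab_frame(name): name is "scene" or "top" or "wrist"; returns (picture, depth): 480x640x3 uint8, red, green, blue; 480x640 float32, m along the optical axis (not along the pixel's ray), 0 where there is no reading.
- manip.get_calibration(name): a dict with "camera_matrix" (3x3 intrinsics, pixels), "R" (3x3) and "t" (3): a world point X has camera coordinates R X + t. Camera axes: x right, y down, z forward; pixel columns grow to the right and rows downward; lengths in m; the calibration is good to about 2 mm. The wrist camera is an equidistant fisheye: a pixel r from the principal point sees the ray r / f radians off the axis. A picture is of the moment at which its call begins: read the wrist's pose just before it. get_calibration takes no time and is no camera call; for the wrist camera it gives the pose at the moment of the call.
A pose or a line that the arm cannot do raises manip.Unreachable and nothing moves.
- manip.sign_off(): hands the job in; it is judged then, once.
Trained networks look in the newest picture that a camera, given by its name, has taken for a name from the list of things; names that differ only in an ending like _2 or _b are one class to them, and where a whole thing is asked for, a point or a joint stands for the part that bears it (a point fixed in the world has none). Each returns a list of dicts, best first, with "confidence" (0 to 1); they miss things now and then, are a little off and sometimes report something else, mostly with a low value. They report only what shows in the picture. A call takes as long as a camera call. They do not tell look-alikes from the thing itself.
- manip.look_for(camera, name): "at" ([x, y, z] in m, in world coordinates, good to about 4 mm: the middle of the surface that is visible of it).
Readings, each from a call of its own:
- manip.current_time(): time.
- manip.current_qpos(): joint angles.
- manip.current_joint_vel(): joint speeds.
- manip.current_joint_torque(): joint torques, N m.
- manip.current_ee_pos(): TCP position.
- manip.current_tcp_rot(): TCP orientation.
- manip.current_force(): force on the tool from outside, world axes, zero at the start.
- manip.current_ft_torque(): the same for the moment, N m.
- manip.current_grip_width(): opening from 0.0 (shut) to 1.0 (fully open).
- manip.current_grip_force(): force on a finger pad.
Only numpy, scipy, OpenCV 4.12 (cv2) and the standard library are available. Lean on these libraries where they do the work, as an engineer would, in place of code of your own. Each camera call takes 0.05 s, during which the arm holds its last target. There are 200 camera calls.

## Working session

There is one attempt and no reset: what is moved stays moved. The work goes in short steps, each a Python script; the robot and the scene stay as the last script left them, time stands still between calls to the robot, and variables do not carry over. Pictures are saved under pics/ and viewed, at most 10 in all, crops included, and the job is handed in when it is done.

```bash
mkdir -p pics
python3 - <<'E'
from bench import manip
import cv2
for c in ("scene","top"):
    p,d=manip.grab_frame(c); cv2.imwrite(f"pics/{c}0.png",p[:,:,::-1])
    for n in ("knob_center","blue_jar_center"):
        print(c,n,[(x["at"],round(x["confidence"],2)) for x in manip.look_for(c,n)])
E
```

```text
scene knob_center [([0.5156, -0.0335, 0.1099], 0.64)]
scene blue_jar_center [([0.6363, 0.3168, 0.0749], 0.89), ([0.746, 0.063, 0.0722], 0.69), ([0.7384, 0.3274, 0.0794], 0.59)]
top knob_center [([0.5082, -0.0369, 0.112], 0.53)]
top blue_jar_center [([0.6104, 0.3133, 0.0825], 0.91), ([0.7272, 0.0621, 0.0673], 0.87), ([0.7159, 0.3353, 0.0826], 0.56)]
```

View pics/scene0.png

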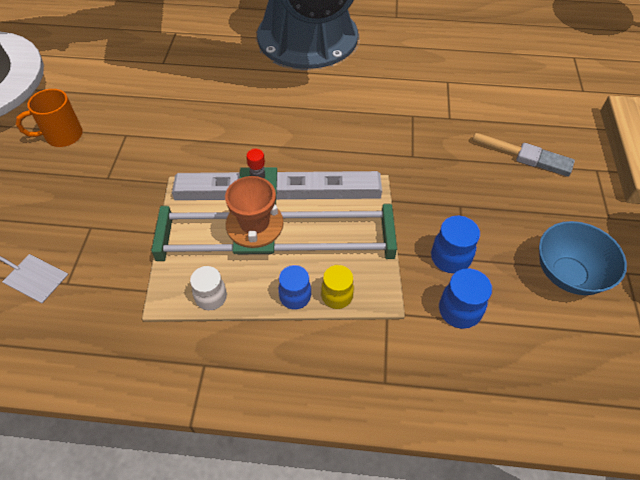

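View pics/top0.png

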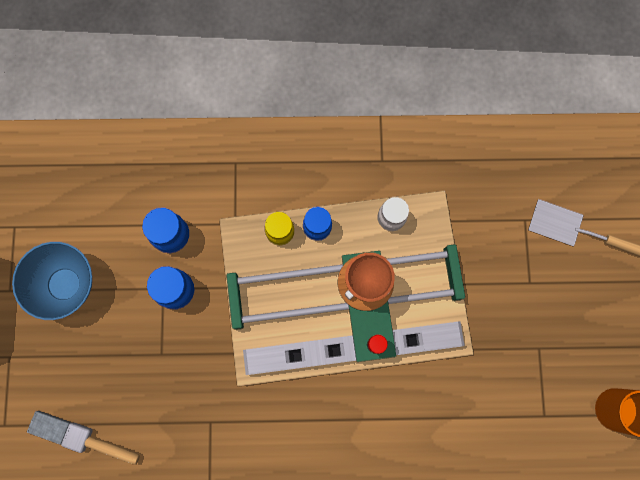

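The scene picture shows the red knob at (256,158), with the jars on the board: white (208,287), blue (294,287), yellow (338,286). There are three blue candidates: (294,287), (457,243) and (467,298). The one at (294,287), which is (318,222) in the top view, fits because it is the smallest and stands on the board in the jar row. I'll confirm that in a crop and measure.

```bash
cat > h.py <<'E'
import numpy as np, cv2
from bench import manip
def blob(cam,p,d,box,hsvlo,hsvhi,ztop):
    """centroid of the top face (pixels within 6 mm of its top height) of a coloured thing"""
    c=manip.get_calibration(cam);K=np.array(c["camera_matrix"]);R=np.array(c["R"]);t=np.array(c["t"])
    m=cv2.inRange(cv2.cvtColor(p,cv2.COLOR_RGB2HSV),hsvlo,hsvhi)
    x0,x1,y0,y1=box; k=np.zeros_like(m);k[y0:y1,x0:x1]=1
    v,u=np.nonzero((m>0)&(k>0)&(d>0)); z=d[v,u]
    X=((np.linalg.inv(K)@np.stack([u,v,np.ones_like(u)]))*z).T
    X=(X-t)@R
    X=X[abs(X[:,2]-ztop)<.006]
    return (X.max(0)+X.min(0))/2, np.ptp(X,axis=0), len(X)
E
python3 - <<'E'
from h import *
p,d=manip.grab_frame("top"); cv2.imwrite("pics/c.png",cv2.resize(p[180:320,120:440,::-1],None,fx=2.4,fy=2.4,interpolation=cv2.INTER_CUBIC))
r={}
for n,b,lo,hi,z in [("knob",(355,400,325,365),(0,150,80),(6,255,255),.112),("blue",(295,340,200,245),(105,120,60),(130,255,255),.072),
  ("yel",(255,300,205,250),(22,120,80),(35,255,255),.072),("white",(375,415,190,235),(0,0,150),(180,40,255),.072),
  ("b2",(130,195,200,260),(105,120,60),(130,255,255),.085),("b3",(130,195,262,315),(105,120,60),(130,255,255),.085)]:
    r[n]=blob("top",p,d,b,lo,hi,z); print(n,*[np.round(a,4) for a in r[n]])
for a,b in (("yel","white"),):
    v=(r[a][0]-r[b][0])[:2]; print("len",np.hypot(*v),"yaw",np.arctan2(-v[0],v[1]))
    y=v/np.hypot(*v); print("dy,dx",(r["blue"][0]-r["knob"][0])[:2]@y, (r["blue"][0]-r["knob"][0])[:2]@[y[1],-y[0]])
E
```

```text
knob [ 0.5099 -0.035   0.1122] [0.0295 0.0316 0.0103] 284
blue [0.73   0.0608 0.0722] [0.0477 0.0464 0.0116] 569
yel [0.7228 0.1301 0.0722] [0.0478 0.0463 0.0115] 567
white [ 0.7467 -0.0784  0.0726] [0.0465 0.0465 0.0098] 534
b2 [0.7219 0.3357 0.0835] [0.0637 0.0634 0.0091] 949
b3 [0.617  0.3236 0.0838] [0.063  0.0635 0.0096] 992
len 0.20981604252121272 yaw 0.11401103422549846
dy,dx 0.07013711085799229 0.2295964250248312
```

View pics/c.png

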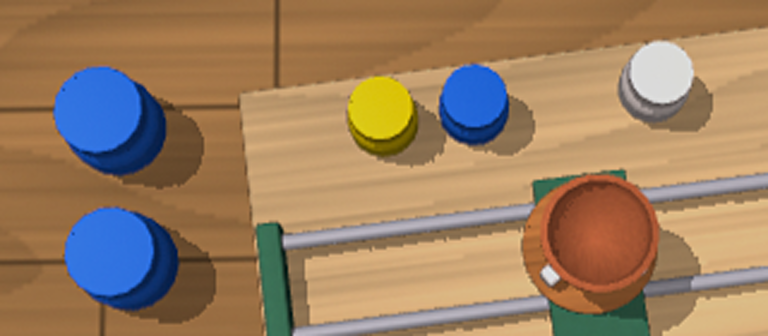

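The crop confirms it. The on-board blue jar, crop (474,103), is the smallest of the three: its top is 48 mm wide against 63 mm for the pair at left. It lies +70 mm along the rail, and the rail yaw is 0.114. Next I grasp and pull.

```bash
cat >> h.py <<'E'
yaw=.114; Y=np.array([-np.sin(yaw),np.cos(yaw),0]); knob=np.array([.5099,-.035,.081])
def rot(s):
    y=Y*s; z=np.array([0,0,-1.]); return np.stack([np.cross(y,z),y,z],1)
E
python3 - <<'E'
from h import *
q0=np.array(manip.current_qpos()); up=np.array([0,0,.10])
c=[(s,manip.inverse_kinematics(knob+up,rot(s))) for s in (1,-1)]
s,q=min([x for x in c if x[1] is not None],key=lambda x:abs(np.array(x[1])-q0).max()); print(s,np.round(q,2))
manip.set_gripper(.85,60)
manip.move_ptp(knob+up,rot(s))
manip.move_l(knob,max_speed=.08); print("F",np.round(manip.current_force(),1))
manip.set_gripper(.0,60)
print("w",manip.current_grip_width(),manip.current_grip_force(),np.round(manip.current_force(),1))
manip.move_l(knob+[0,0,.028],max_speed=.04); manip.dwell(.1)
print("F",np.round(manip.current_force(),1),np.round(manip.current_ee_pos(),4),manip.current_time())
p,d=manip.grab_frame("scene"); cv2.imwrite("pics/g.png",cv2.resize(p[100:330,130:430,::-1],None,fx=2.5,fy=2.5))
E
```

```text
-1 [-0.16  0.34  1.8  -0.    1.    1.3 ]
F [ 0.2 -0.4 -0.2]
w 0.35633170479164455 58.9227032661438 [-2.5  0.3  5.6]
F [ 3.2 -0.  -7.9] [ 0.5098 -0.035   0.1088] 5.6083
```

View pics/g.png

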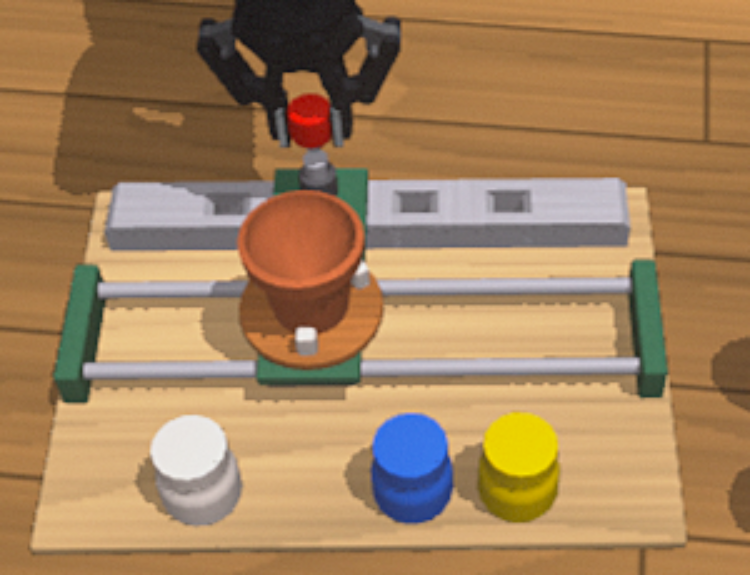

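The knob, crop (310,122), is raised between the pads and its stem shows. The spring pulls at about 8 N. Now I slide it 70 mm.

Run:
```python
from h import *
a=np.array([0,0,.028]); t=knob+.070*Y
for f in (.02,.045,.070):
    manip.move_l(knob+f*Y+a,max_speed=.04); F=np.array(manip.current_force()); print(f,np.round(F,1))
    if abs(F@Y)>15: raise SystemExit("jam")
manip.dwell(.3)
manip.move_l(t+[0,0,.001],max_speed=.04); manip.dwell(.1)
print("F",np.round(manip.current_force(),1),np.round(manip.current_ee_pos(),4),manip.current_time())
p,d=manip.grab_frame("scene"); cv2.imwrite("pics/s.png",cv2.resize(p[100:330,130:430,::-1],None,fx=2.5,fy=2.5))
```

```text
0.02 [ 2.5  0.2 -7.8]
0.045 [ 2.8  1.  -6.4]
0.07 [ 3.   0.9 -7. ]
F [ 1.  -0.5 -5.6] [0.502  0.0346 0.0821] 9.0833
```

View pics/s.png

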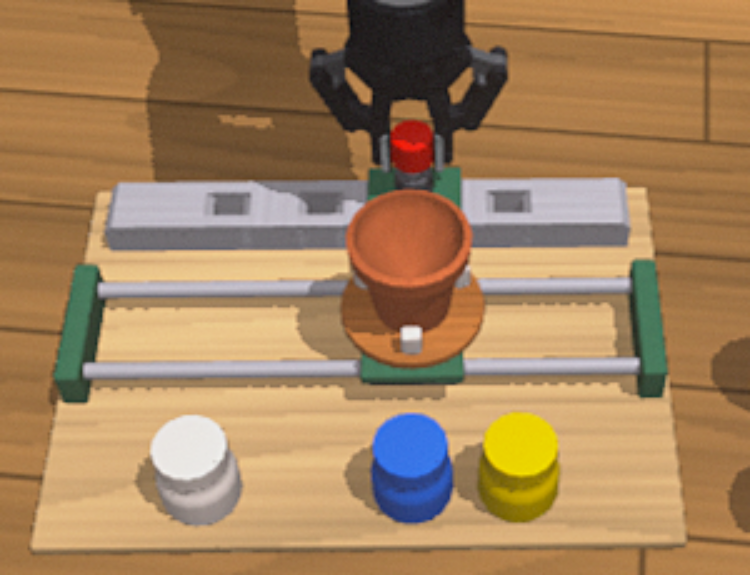

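The pot (410,260) and knob (410,147) are in line with the blue jar (412,467), and no force shows the pin resting on the bar. I'll release, back off and check.

Run:
```python
from h import *
manip.set_gripper(.85); t=knob+.070*Y
manip.move_l(t+[0,0,.12],max_speed=.08)
q=np.array(manip.current_qpos()); q[0]-=.9; manip.move_j(q); manip.dwell(.2)
p,d=manip.grab_frame("top"); cv2.imwrite("pics/e.png",p[150:400,200:500,::-1])
k=blob("top",p,d,(305,370,320,370),(0,150,80),(6,255,255),.112);b=blob("top",p,d,(295,340,200,245),(105,120,60),(130,255,255),.072)
print(k,b,"dy",(b[0]-k[0])@Y,np.round(manip.current_force(),1),manip.current_time())
```

```text
(array([0.5027974 , 0.03390521, 0.11220672]), array([0.02944418, 0.02995631, 0.01031974]), 282) (array([0.73033686, 0.06087531, 0.07200022]), array([0.04783533, 0.04633747, 0.01153747]), 566) dy 0.0009116897525686485 [ 0.2 -0.  -0.6] 13.1167
```

View pics/e.png

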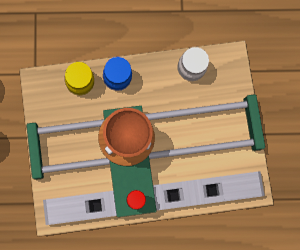

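The knob (136,200) is in line with the pot and the blue jar (118,72), 0.9 mm off along the rail. Its top is at 0.112 m, the same as at the start, so the pin is down. The arm is clear, so I'm handing in.

```bash
python3 -c "
from bench import manip
print(manip.sign_off())"
```

```text
the job is handed in; nothing more can be done
None
```

The job is handed in at about 13 s: the carriage is level with the blue jar to about 1 mm, the pin is down in its hole, the jar is where it was, and the arm is clear; the judge's verdict was not shown.

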